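Find the rocking paint-can cover, snap it home and hold it

ROBOT

A 6-joint arm with a two-finger parallel gripper is mounted at the origin on a cart in front of the work surface, level with it; the furniture and walls round the work are solid. World frame = base frame: x ahead of the robot, y to its left, z up, the work surface at z = 0. Lengths are in m, angles in degrees, forces in N, time in s.
With the tool pointing down it reaches from about 0.275 to 0.825 m from the base axis. Payload 5.2 kg.
Tool frame: the origin (TCP) lies on the centre line of the jaws, within the pads' length; the fingertips stand 22 mm ahead of it and the grasp point (between the pads) lies 3 mm ahead of it; y points along the fingers, z is the direction in which the jaws open and shut, and the axes are right-handed (so a half turn about y gives the same grasp; the last joint's range is limited). The gripper opens to 93 mm and grips with 3 to 60 N. Pads are 15 mm wide; open, the fingers measure 128 mm over their backs; the gripper's body (75 mm by 188 mm) begins 65 mm behind the grasp point.
Start: joints at [-11.62, 14.817, 87.949, -0, 77.235, -11.62], TCP at [0.55, 0, 0.21] pointing down, gripper open.
Joint ranges: [-179.93, 179.93], [-52.35, 119.4], [10.71, 147.94], [-69.91, 249.91], [12.55, 155.21], [-178.61, 178.61]. Speed limits (degrees/s): [147.25, 147.25, 180, 180, 180, 180].

INTERFACE

Orientations are given as [roll, pitch, yaw] about the fixed x, y, z axes, in that order (R = Rz(yaw) Ry(pitch) Rx(roll)).
In Python, from workcell import sense, viewer, ticket, spotter gives the robot as it stands.
- The arm moves only by the tool step_arm, never from a script. Its argument "steps" is a list that holds one entry, the list of rows, each a list of 7 numbers: the turn, a rotation vector about the tool's x, y, z in degrees, then the shift along the tool's x, y, z in m, then the finger opening in m, from 0 to 0.093. In form: [[[rx, ry, rz, dx, dy, dz, hand], ...]]. A call has 1 to 10 rows; each row shifts and turns the commanded pose from where the row before left it, along the tool's axes as they then stand; what a row does not reach is not made up. A row lasts 1/8 s, in which the tool goes at most 62.5 mm and 10.7 degrees, less where a joint would pass 70% of its speed; a pose out of reach is approached as far as the arm can. A call with a gripper value outside its range is refused whole. The fingers move at their own pace and stop on an object; the grip force is fixed at half the most. Time passes only in rows, so rows that do not move let the fingers close. It gives the time, the measured TCP pose, the force and the opening at its end, in the units of the state.
- sense(): the state, without advancing time (a new reading comes with each control period).
- viewer.grab_frame(name): name is "scene" or "side" or "wrist"; returns (picture, depth): 400x640x3 uint8, blue, green, red; 400x640 float32, m along the optical axis (not along the pixel's ray), 0 where there is no reading.
- viewer.camera_params(name): a dict with "vfov" (degrees; the focal length in pixels is half the picture's height over the tangent of half this angle, whatever the lens; pixels are square), "cx", "cy" (the principal point, pixels), "extrinsics" (4x4, takes a point from camera to world coordinates). Camera axes: x right, y down, z forward; pixel columns grow to the right and rows downward; lengths in m; the calibration is good to about 2 mm. A picture is of the moment at which its call begins: read the wrist's pose just before it. camera_params takes no time and is no camera call; for the wrist camera it gives the pose at the moment of the call.
- ticket.finish_job(): hands the job in, once; it reports no verdict.
Trained networks look in the newest picture that a camera, given by its name, has taken for a name from the list of things; names that differ only in an ending like _2 or _b are one class to them, and where a whole thing is asked for, a point or a joint stands for the part that bears it (a point fixed in the world has none). Each returns a list of dicts, best first, with "p" (0 to 1); they miss things now and then, are a little off and sometimes report something else, mostly with a low value. They report only what shows in the picture. A call takes as long as a camera call.
- spotter.search_frame(camera, name): "position" ([x, y, z] in m, in world coordinates, good to about 4 mm: the middle of the surface that is visible of it).
- spotter.cut_out(camera, name): "region" (400x640 bool, what is visible of it).
- spotter.pinpoint(camera, name): "position" ([x, y, z] in m, in world coordinates, good to about 4 mm: a listed point, or the origin of a listed thing).
The state is a dict: "t": time; "joint_pos": joint angles; "dq": joint speeds; "effort": joint torques, N m; "tcp_pos": TCP position; "tool_rot": TCP orientation; "ft_force": force on the tool from outside, world axes, zero at the start; "wrist_torque": the same for the moment, N m; "opening": finger opening in m.
Only numpy, scipy, OpenCV 4.12 (cv2) and the standard library are available. Lean on these libraries where they do the work, as an engineer would, in place of code of your own. Each camera call takes 0.05 s, during which the arm holds its last target.

TASK

One of the four paint-can covers is not snapped on: find it by pressing with the fingertips near the edge of one cover after another until one rocks under the finger; a cover that sits a little proud but does not rock is fine. Press the loose cover in its middle until it is fully home and level, and finish with the fingertips still pressing it down so that I can tape it. Do not dent the covers, leave the cans standing where they are without lifting them, and leave the things lying around alone.

Things in the scene. Friction and masses are not known exactly. Their poses are not given: they have to be found in the camera images.
- can_a: round primer can, white and teal label, 136 mm across, loose, 1.1 kg; origin: centre of its foot, z up. The rim is 152 mm up. Of the four covers one, any of them, is loose: pressed near the edge of its panel with 2 N it rocks about its middle, any way, up to 0.06 rad (2.5 mm down at 42 mm out), and levels when let go. Firm covers do not give; stuck on dried paint, they stand 1 to 4 mm proud
- can_b: round primer can, white and teal label, 136 mm across, loose, 1.1 kg; origin: centre of its foot, z up. The rim is 152 mm up. Of the four covers one, any of them, is loose: pressed near the edge of its panel with 2 N it rocks about its middle, any way, up to 0.06 rad (2.5 mm down at 42 mm out), and levels when let go. Firm covers do not give; stuck on dried paint, they stand 1 to 4 mm proud
- can_c: round primer can, white and teal label, 136 mm across, loose, 1.1 kg; origin: centre of its foot, z up. The rim is 152 mm up. Of the four covers one, any of them, is loose: pressed near the edge of its panel with 2 N it rocks about its middle, any way, up to 0.06 rad (2.5 mm down at 42 mm out), and levels when let go. Firm covers do not give; stuck on dried paint, they stand 1 to 4 mm proud
- can_d: round primer can, white and teal label, 136 mm across, loose, 1.1 kg; origin: centre of its foot, z up. The rim is 152 mm up. Of the four covers one, any of them, is loose: pressed near the edge of its panel with 2 N it rocks about its middle, any way, up to 0.06 rad (2.5 mm down at 42 mm out), and levels when let go. Firm covers do not give; stuck on dried paint, they stand 1 to 4 mm proud
- cover_a: white press-on cover of can_a, 141 mm across, pull tab at its own -x edge; origin: on its axis at rim height, 152 mm above the can's foot when home; z up. Raised flat panel, 105 mm across, top 4 mm above the origin; flange top 2 mm above it. The loose one rests 4 mm proud; pressed within 15 mm of its middle it snaps home at 9 to 16 N and stays; presses at the panel's edge up to 20 N only rock it
- cover_b: white press-on cover of can_b, 141 mm across, pull tab at its own -x edge; origin: on its axis at rim height, 152 mm above the can's foot when home; z up. Raised flat panel, 105 mm across, top 4 mm above the origin; flange top 2 mm above it. The loose one rests 4 mm proud; pressed within 15 mm of its middle it snaps home at 9 to 16 N and stays; presses at the panel's edge up to 20 N only rock it
- cover_c: white press-on cover of can_c, 141 mm across, pull tab at its own -x edge; origin: on its axis at rim height, 152 mm above the can's foot when home; z up. Raised flat panel, 105 mm across, top 4 mm above the origin; flange top 2 mm above it. The loose one rests 4 mm proud; pressed within 15 mm of its middle it snaps home at 9 to 16 N and stays; presses at the panel's edge up to 20 N only rock it
- cover_d: white press-on cover of can_d, 141 mm across, pull tab at its own -x edge; origin: on its axis at rim height, 152 mm above the can's foot when home; z up. Raised flat panel, 105 mm across, top 4 mm above the origin; flange top 2 mm above it. The loose one rests 4 mm proud; pressed within 15 mm of its middle it snaps home at 9 to 16 N and stays; presses at the panel's edge up to 20 N only rock it
- masking_tape: roll of masking tape lying flat, 109 mm across, 24 mm high; origin at the centre of its underside; leave it alone
- wood_block: pine offcut, 62 x 120 x 38 mm, long side along its y; origin at the centre of its underside; leave it alone
- sample_tin: small closed paint tester tin, 66 mm across, 85 mm high; origin at the centre of its underside; leave it alone

How it is judged:
By the outcome, as a careful person would: the job done as asked, in the order asked, and still so for the second after the job is handed in, while the arm keeps its last pose, push and grip.
It also fails if it takes over 58 s, if anything falls off the work surface, if the arm or the gripper's body presses on something with over 40 N, if the wrist force passes 120 N, or if a joint passes its speed limit or range.

## Working session

There is one attempt and no reset: what is moved stays moved. The work goes in short steps, Python scripts to look and compute and a tool call to move; the robot and the scene stay as the last step left them, time stands still between calls to the robot, and variables do not carry over. Pictures are saved under pics/ and viewed, and the job is handed in when it is done.

Besides the shell and the picture viewer there is one more tool, called after "Request:" as name([rows], argument=value, ...), one row to a line, values as JSON. step_arm: Moves the arm, as the interface text tells. Its arguments: {"type":"object","properties":{"steps":{"type":"array"}},"required":["steps"]}

```bash
mkdir -p pics
python3 - <<'E'
from workcell import sense, viewer, spotter
import cv2
print(sense())
for n in ["scene","side","wrist"]:
    p,d=viewer.grab_frame(n); cv2.imwrite(f"pics/{n}0.png",p)
    c=viewer.camera_params(n); print(n,c["vfov"],c["extrinsics"])
    for k in ["cover_a","masking_tape","wood_block","sample_tin"]:
        for r in spotter.pinpoint(n,k): print(k,r["p"],r["position"])
E
```

```text
{'t': 0.0, 'joint_pos': array([-1.16192338e+01,  1.48582117e+01,  8.80118463e+01,  1.79220324e-03,
        7.72348080e+01, -1.16197641e+01]), 'dq': array([-0.00432121, -0.01755126, -0.05587758,  0.0588446 ,  0.03904192,
        0.01940219]), 'effort': array([ 2.41929010e-04, -4.37298238e+01, -2.84004611e+01,  7.19661056e-02,
        4.11791797e-02, -1.14769305e-04]), 'tcp_pos': array([5.49429248e-01, 1.55900668e-04, 2.08922191e-01]), 'tool_rot': array([-9.01023649e+01,  2.28330179e-02, -8.99998877e+01]), 'ft_force': array([0.38398476, 0.3852381 , 0.12749121]), 'wrist_torque': array([-0.0008297 ,  0.01482737, -0.04953507]), 'opening': 0.09292248085034045}
scene 44.25088715679499 [[-0.77841647 -0.35573445  0.51722412 -0.20806834]
 [-0.62773317  0.44680464 -0.63742975  0.85162206]
 [-0.00434242 -0.82086456 -0.5711064   0.88515427]
 [ 0.          0.          0.          1.        ]]
cover_a 0.87 [0.5704, 0.0796, 0.1511]
cover_a 0.86 [0.492, -0.305, 0.1626]
cover_a 0.82 [0.5833, -0.1005, 0.1561]
cover_a 0.79 [0.5666, 0.2812, 0.1536]
masking_tape 0.68 [0.3389, 0.1529, 0.0001]
wood_block 0.
[... 418 characters left out ...]
g_tape 0.92 [0.3356, 0.1536, -0.0055]
wood_block 0.56 [0.3628, -0.0712, 0.0004]
sample_tin 0.57 [0.3597, -0.2868, -0.0026]
sample_tin 0.36 [0.3352, 0.1564, -0.0025]
wrist 69.61417129930832 [[ 9.99999967e-01  1.06222168e-04 -2.34046779e-04  5.49980074e-01]
 [ 4.65023266e-05 -9.70349724e-01 -2.41705214e-01  6.77883505e-02]
 [-2.52781679e-04  2.41705195e-01 -9.70349697e-01  3.84472586e-01]
 [ 0.00000000e+00  0.00000000e+00  0.00000000e+00  1.00000000e+00]]
cover_a 0.81 [0.5825, -0.1053, 0.1552]
cover_a 0.78 [0.5679, 0.0777, 0.1548]
masking_tape 0.55 [0.3658, -0.0701, -0.0]
wood_block 0.84 [0.3644, -0.0762, 0.0017]
wood_block 0.64 [0.35, -0.2896, 0.002]
sample_tin 0.77 [0.3501, -0.2888, -0.0003]
```

View pics/scene0.png

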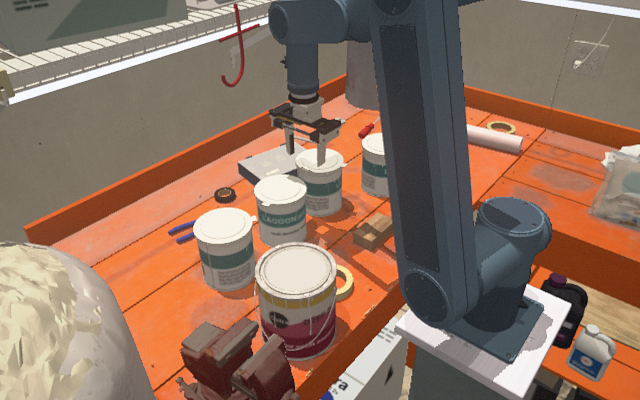

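View pics/side0.png

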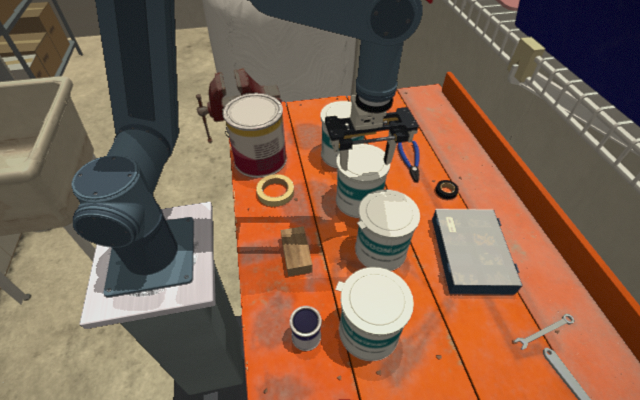

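View pics/wrist0.png

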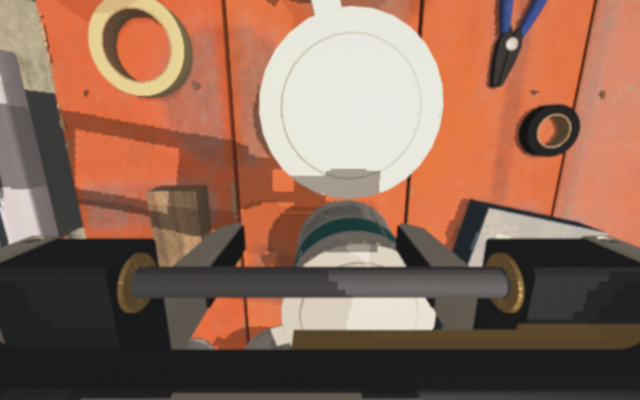

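```bash
cat > h.py <<'E'
import numpy as np,cv2
from workcell import sense, viewer, spotter
def cloud(n):
    c=viewer.camera_params(n); p,d=viewer.grab_frame(n); c=viewer.camera_params(n) if n!='wrist' else c
    f=200/np.tan(np.radians(c["vfov"]/2)); v,u=np.mgrid[:400,:640]
    P=np.stack([(u-c["cx"])/f*d,(v-c["cy"])/f*d,d],-1)
    E=np.array(c["extrinsics"]); W=P@E[:3,:3].T+E[:3,3]; W[d==0]=np.nan
    return p,W
E
python3 - <<'E'
from h import *
G=[(.571,.282),(.571,.078),(.584,-.1),(.4925,-.3055)]
for n in ["scene","side"]:
    p,W=cloud(n)
    for g in G:
        r=np.hypot(W[...,0]-g[0],W[...,1]-g[1])
        m=(r<.09)&(W[...,2]>.146)&(W[...,2]<.175)
        xy=W[m][:,:2]; c,R=cv2.minEnclosingCircle(xy.astype(np.float32))
        pan=(r<.045)&(W[...,2]>.146)&(W[...,2]<.175)
        print(n,g,np.round(c,4),round(R,4),m.sum(),"panel z",np.round(np.median(W[pan][:,2]),4))
    b=(W[...,0]>.2)&(W[...,0]<.5)&(W[...,1]>.2)&(W[...,1]<.6)&(W[...,2]>.1)
    q=W[b]; print("big",np.percentile(q,[1,50,99],axis=0))
E
```

```text
scene (0.571, 0.282) [0.566  0.2793] 0.0764 1835 panel z 0.1573
scene (0.571, 0.078) [0.5708 0.0865] 0.0762 1318 panel z 0.1546
scene (0.584, -0.1) [ 0.5773 -0.0996] 0.0761 922 panel z 0.1569
scene (0.4925, -0.3055) [ 0.5013 -0.2934] 0.0725 405 panel z 0.1556
big [[0.20126569 0.21005677 0.10184451]
 [0.27790726 0.37754429 0.1772947 ]
 [0.39347093 0.55651488 0.69695887]]
side (0.571, 0.282) [0.5603 0.2938] 0.0672 445 panel z 0.16
side (0.571, 0.078) [0.574  0.0754] 0.071 1427 panel z 0.1579
side (0.584, -0.1) [ 0.5798 -0.1032] 0.0761 2417 panel z 0.1603
side (0.4925, -0.3055) [ 0.4878 -0.3019] 0.076 3968 panel z 0.1594
big [[0.20448432 0.22444288 0.10162204]
 [0.30490553 0.29515998 0.17870045]
 [0.39701558 0.54184645 0.19172505]]
```

Request:
step_arm([
  [[0,0,0,0.031,0,0.017,0],[0,0,0,0.031,0,0.017,0],[0,0,0,0,0,0,0],[0,0,0,0,0.01,0,0],[0,0,0,0,0.01,0,0],[0,0,0,0,0,0,0],[0,0,0,0,0,0,0]],
])

```text
t: 1.72
tcp_pos: [0.5839, -0.0615, 0.1898]
tool_rot: [-90.0, 0.0, -90.0]
ft_force: [-0.3, -0.5, 0.3]
opening: 0.028
```

Request:
step_arm([
  [[0,0,0,0,0,0,0],[0,0,0,0,0,0,0],[0,0,0,0,0.004,0,0],[0,0,0,0,0,0,0]],
])

```text
t: 2.22
tcp_pos: [0.5837, -0.062, 0.1853]
tool_rot: [-90.0, 0.0, -90.0]
ft_force: [0.3, 0.5, 0.5]
opening: 0.0005
```

Request:
step_arm([
  [[0,0,0,0,0.002,0,0],[0,0,0,0,0,0,0]],
])

```text
t: 2.48
tcp_pos: [0.5839, -0.062, 0.1835]
tool_rot: [-90.0, 0.0, -90.0]
ft_force: [0.1, -0.9, 0.0]
opening: 0.0006
```

Request:
step_arm([
  [[0,0,0,0,0.001,0,0],[0,0,0,0,0,0,0]],
])

```text
t: 2.72
tcp_pos: [0.584, -0.062, 0.1827]
tool_rot: [-90.0, 0.0, -90.0]
ft_force: [-1.0, 0.1, -0.4]
opening: 0.0002
```

Request:
step_arm([
  [[0,0,0,0,0.001,0,0],[0,0,0,0,0,0,0]],
])

```text
t: 2.98
tcp_pos: [0.584, -0.062, 0.1817]
tool_rot: [-90.0, 0.0, -90.0]
ft_force: [-0.2, -0.5, 1.2]
opening: 0.0004
```

Request:
step_arm([
  [[0,0,0,0,0.0005,0,0],[0,0,0,0,0,0,0]],
])

```text
t: 3.22
tcp_pos: [0.584, -0.062, 0.1812]
tool_rot: [-90.0, 0.0, -90.0]
ft_force: [0.3, -0.2, 0.2]
opening: 0.0004
```

Request:
step_arm([
  [[0,0,0,0,0.0005,0,0],[0,0,0,0,0,0,0]],
])

```text
t: 3.48
tcp_pos: [0.584, -0.062, 0.1807]
tool_rot: [-90.0, 0.0, -90.0]
ft_force: [-0.0, 0.1, -0.2]
opening: 0.0005
```

Request:
step_arm([
  [[0,0,0,0,0.0007,0,0],[0,0,0,0,0,0,0]],
])

```text
t: 3.72
tcp_pos: [0.5839, -0.062, 0.1799]
tool_rot: [-90.0, 0.0, -90.0]
ft_force: [-0.5, 0.2, -0.6]
opening: 0.0001
```

Request:
step_arm([
  [[0,0,0,0,0.0007,0,0],[0,0,0,0,0,0,0]],
])

```text
t: 3.98
tcp_pos: [0.584, -0.062, 0.1793]
tool_rot: [-90.0, 0.0, -90.0]
ft_force: [0.4, 0.6, -0.7]
opening: 0.0005
```

Request:
step_arm([
  [[0,0,0,0,0.0007,0,0],[0,0,0,0,0,0,0]],
])

```text
t: 4.22
tcp_pos: [0.584, -0.062, 0.1786]
tool_rot: [-90.0, -0.0, -90.0]
ft_force: [-0.5, -0.4, -0.3]
opening: 0.0005
```

Request:
step_arm([
  [[0,0,0,0,0.0007,0,0],[0,0,0,0,0,0,0]],
])

```text
t: 4.47
tcp_pos: [0.584, -0.0619, 0.1779]
tool_rot: [-90.0, 0.0, -90.0]
ft_force: [-0.2, -0.6, -0.3]
opening: 0.0004
```

Request:
step_arm([
  [[0,0,0,0,0.0007,0,0],[0,0,0,0,0,0,0]],
])

```text
t: 4.72
tcp_pos: [0.584, -0.062, 0.1772]
tool_rot: [-90.0, 0.0, -90.0]
ft_force: [-0.3, -0.1, -0.2]
opening: 0.0007
```

Run:
```python
from h import *
out=[]
for n in ["side","wrist"]:
    p,W=cloud(n); out.append(p)
s=out[0][180:300,320:450]; cv2.imwrite("pics/s1.png",np.hstack([cv2.resize(s,(400,370)),cv2.resize(out[1],(400,370))]))
```

```text
(no output)
```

View pics/s1.png

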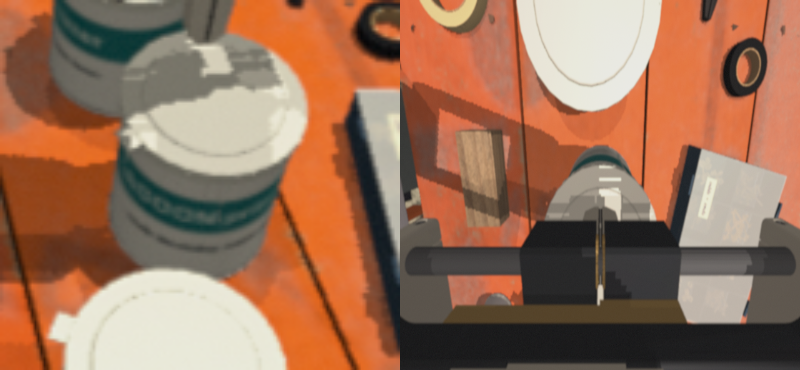

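Run:
```python
from h import *
n="side"
p,W=cloud(n)
c=viewer.camera_params(n);f=200/np.tan(np.radians(c["vfov"]/2));E=np.array(c["extrinsics"])
def pr(P):
    q=(np.array(P)-E[:3,3])@E[:3,:3]; return (int(round((f*q[0]/q[2]+c["cx"]-320)*4)),int(round((f*q[1]/q[2]+c["cy"]-150)*4)))
im=cv2.resize(p[150:300,320:460],None,fx=4,fy=4,interpolation=cv2.INTER_CUBIC)
cx,cy=.5835,-.101
for R,z,col in((.0525,.158,(0,0,255)),(.0705,.156,(255,0,0))):
    pts=np.array([pr((cx+R*np.cos(a),cy+R*np.sin(a),z)) for a in np.linspace(0,6.283,80)]); cv2.polylines(im,[pts],True,col,1)
s=sense()["tcp_pos"]; print(s,sense()["ft_force"])
cv2.circle(im,pr((s[0],s[1],s[2]-.022)),4,(0,255,0),-1)
cv2.imwrite("pics/s2.png",im)
```

```text
[ 0.58401067 -0.06199071  0.17726186] [-0.21032358  0.65084872 -0.18485543]
```

View pics/s2.png

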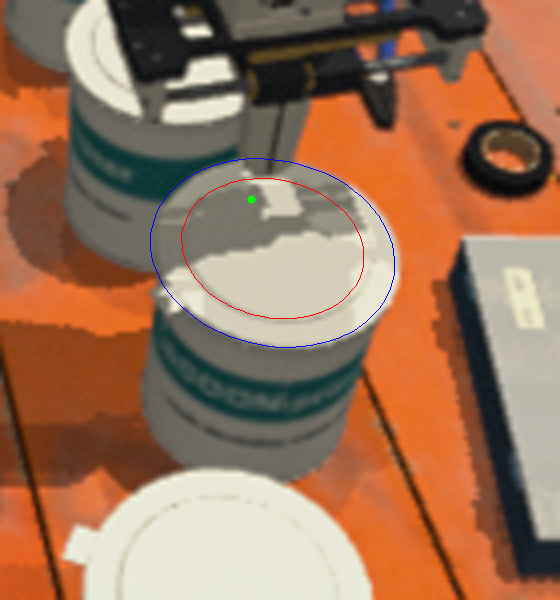

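Run:
```python
from h import *
p,W=cloud("side")
im=p[175:235,360:420].astype(float); g=np.clip((im-60)*1.6,0,255).astype(np.uint8)
z=W[175:235,360:420,2]; print(np.nanmin(z),np.nanmax(z))
zz=np.clip((z-.145)/.06*255,0,255); zz=np.nan_to_num(zz).astype(np.uint8)
o=np.hstack([cv2.resize(g,(400,400),interpolation=0),cv2.resize(cv2.applyColorMap(zz,2),(400,400),interpolation=0)])
cv2.imwrite("pics/s3.png",o)
m=(W[...,2]>.162)&(W[...,2]<.21)&(np.abs(W[...,0]-.584)<.05)&(np.abs(W[...,1]+.062)<.05)
q=W[m]; print(m.sum(),np.percentile(q,[2,50,98],axis=0).round(3))
for a in range(155,215,5):
    k=m&(W[...,2]*1000>=a)&(W[...,2]*1000<a+5); 
    if k.sum(): print(a,k.sum(),W[k][:,:2].min(0).round(3),W[k][:,:2].max(0).round(3))
```

```text
-0.0048538276779817036 0.29131065873118
135 [[ 0.548 -0.108  0.162]
 [ 0.582 -0.073  0.194]
 [ 0.622 -0.061  0.209]]
160 52 [ 0.54  -0.111] [ 0.632 -0.061]
180 1 [ 0.589 -0.071] [ 0.589 -0.071]
185 6 [ 0.579 -0.074] [ 0.593 -0.072]
190 13 [ 0.572 -0.074] [ 0.595 -0.061]
195 21 [ 0.571 -0.074] [ 0.598 -0.056]
200 22 [ 0.57  -0.075] [ 0.598 -0.06 ]
205 20 [ 0.57  -0.075] [ 0.6   -0.061]
```

View pics/s3.png

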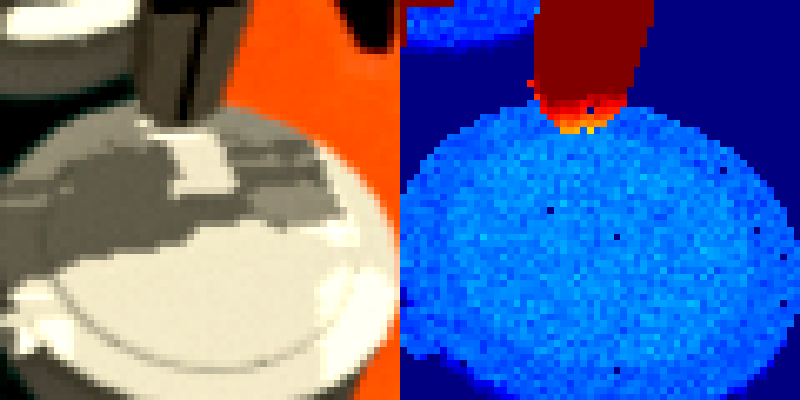

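Run:
```python
from h import *
p,W=cloud("scene")
m=(W[...,2]>.10)&(W[...,2]<.28)&(np.abs(W[...,0]-.584)<.03)&(np.abs(W[...,1]+.062)<.025)
for a in range(150,240,5):
    k=m&(W[...,2]*1000>=a)&(W[...,2]*1000<a+5); 
    if k.sum(): print(a,k.sum(),W[k][:,:2].min(0).round(3),W[k][:,:2].max(0).round(3))
im=p[140:220,260:380]
cv2.imwrite("pics/c3.png",cv2.resize(im,(780,520),interpolation=2))
```

```text
150 38 [ 0.554 -0.084] [ 0.612 -0.038]
155 156 [ 0.554 -0.087] [ 0.614 -0.037]
160 6 [ 0.558 -0.083] [ 0.613 -0.042]
180 1 [ 0.588 -0.051] [ 0.588 -0.051]
185 10 [ 0.572 -0.059] [ 0.592 -0.048]
190 15 [ 0.57  -0.062] [ 0.595 -0.046]
195 22 [ 0.565 -0.071] [ 0.597 -0.048]
200 15 [ 0.566 -0.069] [ 0.589 -0.049]
205 18 [ 0.567 -0.067] [ 0.594 -0.046]
210 23 [ 0.565 -0.069] [ 0.6   -0.046]
215 19 [ 0.567 -0.067] [ 0.597 -0.049]
220 20 [ 0.567 -0.067] [ 0.597 -0.049]
225 20 [ 0.565 -0.067] [ 0.597 -0.049]
230 19 [ 0.565 -0.067] [ 0.596 -0.049]
235 21 [ 0.564 -0.065] [ 0.597 -0.049]
```

View pics/c3.png

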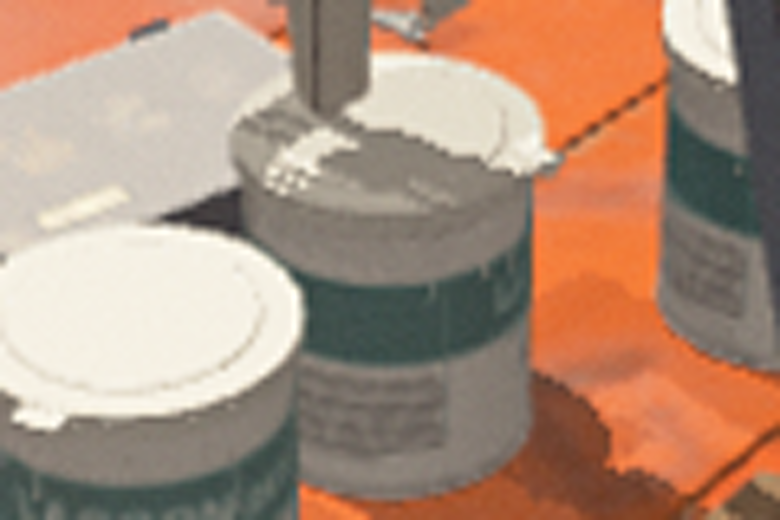

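Request:
step_arm([
  [[0,0,0,0,0.004,0,0],[0,0,0,0,0.004,0,0],[0,0,0,0,0.003,0,0],[0,0,0,0,0,0,0]],
])

```text
t: 5.48
tcp_pos: [0.5837, -0.0619, 0.1658]
tool_rot: [-90.0, 0.0, -90.0]
ft_force: [-0.0, -0.4, 0.4]
opening: 0.0006
```

Run:
```python
from h import *
print(sense()["tcp_pos"],sense()["ft_force"])
for n in ["scene","side"]:
  p,W=cloud(n)
  m=(W[...,2]>.10)&(W[...,2]<.21)&(np.abs(W[...,0]-.584)<.03)&(np.abs(W[...,1]+.062)<.025)
  for a in range(150,200,5):
    k=m&(W[...,2]*1000>=a)&(W[...,2]*1000<a+5); 
    if k.sum(): print(a,k.sum(),W[k][:,:2].min(0).round(3),W[k][:,:2].max(0).round(3))
```

```text
[ 0.58374343 -0.06192384  0.16577271] [-0.03823934 -0.35196394  0.41384671]
150 29 [ 0.555 -0.074] [ 0.613 -0.038]
155 145 [ 0.554 -0.086] [ 0.613 -0.037]
160 4 [ 0.565 -0.073] [ 0.614 -0.04 ]
170 5 [ 0.575 -0.054] [ 0.594 -0.052]
175 8 [ 0.571 -0.067] [ 0.587 -0.049]
180 16 [ 0.567 -0.07 ] [ 0.592 -0.047]
185 20 [ 0.567 -0.067] [ 0.597 -0.047]
190 16 [ 0.566 -0.063] [ 0.594 -0.049]
195 21 [ 0.566 -0.067] [ 0.594 -0.049]
155 135 [ 0.554 -0.087] [ 0.614 -0.037]
160 171 [ 0.554 -0.087] [ 0.614 -0.037]
175 9 [ 0.578 -0.074] [ 0.592 -0.071]
180 15 [ 0.575 -0.074] [ 0.596 -0.07 ]
185 19 [ 0.571 -0.074] [ 0.599 -0.06 ]
190 21 [ 0.57  -0.074] [ 0.6   -0.058]
195 23 [ 0.57  -0.075] [ 0.6   -0.056]
```

Request:
step_arm([
  [[0,0,0,0,0.003,0,0],[0,0,0,0,0.003,0,0],[0,0,0,0,0.002,0,0],[0,0,0,0,0,0,0]],
])

```text
t: 6.08
tcp_pos: [0.5839, -0.0619, 0.158]
tool_rot: [-90.0, 0.0, -90.0]
ft_force: [0.1, 0.5, 0.7]
opening: 0.0005
```

Request:
step_arm([
  [[0,0,0,0,0.001,0,0],[0,0,0,0,0,0,0]],
])

```text
t: 6.32
tcp_pos: [0.584, -0.062, 0.1573]
tool_rot: [-90.0, 0.0, -90.0]
ft_force: [0.2, 0.6, 0.6]
opening: 0.0003
```

Request:
step_arm([
  [[0,0,0,0,0.001,0,0],[0,0,0,0,0,0,0]],
])

```text
t: 6.58
tcp_pos: [0.5839, -0.0619, 0.1562]
tool_rot: [-90.0, 0.0, -90.0]
ft_force: [0.2, -0.3, -0.5]
opening: 0.0004
```

Request:
step_arm([
  [[0,0,0,0,0.001,0,0],[0,0,0,0,0,0,0]],
])

```text
t: 6.82
tcp_pos: [0.5839, -0.0619, 0.1551]
tool_rot: [-90.0, 0.0, -90.0]
ft_force: [-0.4, 0.2, -0.5]
opening: 0.0008
```

Request:
step_arm([
  [[0,0,0,0,0.0007,0,0],[0,0,0,0,0,0,0]],
])

```text
t: 7.08
tcp_pos: [0.584, -0.0619, 0.1545]
tool_rot: [-90.0, 0.0, -90.0]
ft_force: [-0.2, 1.0, -0.4]
opening: 0.0005
```

Request:
step_arm([
  [[0,0,0,0,0.0007,0,0],[0,0,0,0,0,0,0]],
])

```text
t: 7.32
tcp_pos: [0.584, -0.062, 0.1538]
tool_rot: [-90.0, 0.0, -90.0]
ft_force: [0.4, -0.4, -0.0]
opening: 0.0002
```

Request:
step_arm([
  [[0,0,0,0,0.0007,0,0],[0,0,0,0,0,0,0]],
])

```text
t: 7.58
tcp_pos: [0.584, -0.062, 0.1531]
tool_rot: [-90.0, 0.0, -90.0]
ft_force: [0.1, -0.7, -0.5]
opening: 0.0001
```

Request:
step_arm([
  [[0,0,0,0,0.0007,0,0],[0,0,0,0,0,0,0]],
])

```text
t: 7.82
tcp_pos: [0.5839, -0.062, 0.1524]
tool_rot: [-90.0, 0.0, -90.0]
ft_force: [-0.2, 0.6, -0.2]
opening: 0.0002
```

Request:
step_arm([
  [[0,0,0,0,0.0007,0,0],[0,0,0,0,0,0,0]],
])

```text
t: 8.07
tcp_pos: [0.584, -0.062, 0.1517]
tool_rot: [-90.0, -0.0, -90.0]
ft_force: [0.6, 0.4, -0.2]
opening: 0.0006
```

Request:
step_arm([
  [[0,0,0,0,0.0007,0,0],[0,0,0,0,0,0,0]],
])

```text
t: 8.32
tcp_pos: [0.5841, -0.062, 0.1515]
tool_rot: [-90.0, -0.0, -90.0]
ft_force: [-1.0, 0.1, 3.3]
opening: 0.0006
```

Run:
```python
from h import *
o=[]
for n,b in [("scene",(130,220,250,370)),("side",(165,245,340,440))]:
  p,W=cloud(n); o.append(cv2.resize(p[b[0]:b[1],b[2]:b[3]],(400,320),interpolation=2))
  m=(W[...,2]>.10)&(W[...,2]<.21)&(np.abs(W[...,0]-.584)<.03)&(np.abs(W[...,1]+.062)<.025)
  for a in range(150,200,5):
    k=m&(W[...,2]*1000>=a)&(W[...,2]*1000<a+5); 
    if k.sum(): print(a,k.sum(),W[k][:,:2].min(0).round(3),W[k][:,:2].max(0).round(3))
cv2.imwrite("pics/d.png",np.hstack(o))
```

```text
150 37 [ 0.555 -0.086] [ 0.614 -0.038]
155 93 [ 0.555 -0.087] [ 0.613 -0.038]
160 15 [ 0.556 -0.085] [ 0.592 -0.043]
165 12 [ 0.569 -0.063] [ 0.595 -0.05 ]
170 18 [ 0.566 -0.066] [ 0.598 -0.046]
175 16 [ 0.565 -0.068] [ 0.595 -0.045]
180 21 [ 0.566 -0.07 ] [ 0.595 -0.049]
185 18 [ 0.565 -0.067] [ 0.596 -0.049]
190 19 [ 0.566 -0.066] [ 0.601 -0.048]
195 15 [ 0.565 -0.068] [ 0.599 -0.048]
155 117 [ 0.555 -0.086] [ 0.614 -0.037]
160 130 [ 0.554 -0.087] [ 0.613 -0.042]
165 12 [ 0.577 -0.074] [ 0.599 -0.071]
170 19 [ 0.571 -0.075] [ 0.598 -0.056]
175 24 [ 0.57  -0.076] [ 0.6   -0.057]
180 20 [ 0.57  -0.075] [ 0.599 -0.056]
185 22 [ 0.57  -0.074] [ 0.601 -0.063]
190 21 [ 0.569 -0.074] [ 0.598 -0.061]
195 24 [ 0.569 -0.074] [ 0.601 -0.06 ]
```

View pics/d.png

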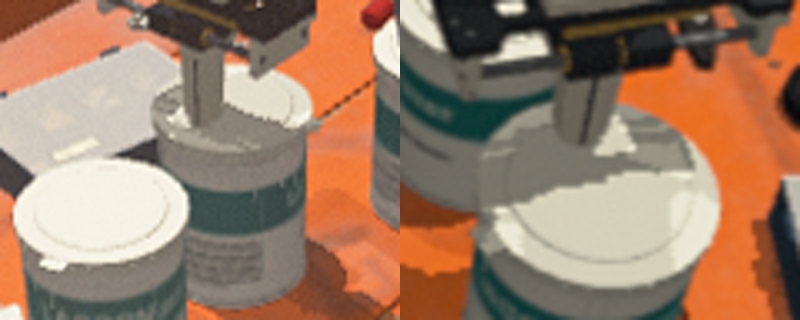

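Request:
step_arm([
  [[0,0,0,0,0.0004,0,0],[0,0,0,0,0,0,0],[0,0,0,0,0,0,0]],
])

```text
t: 8.8
tcp_pos: [0.5841, -0.062, 0.1514]
tool_rot: [-90.0, -0.0, -90.0]
ft_force: [-1.6, 0.5, 7.0]
opening: 0.0003
```

Request:
step_arm([
  [[0,0,0,0,-0.015,0,0],[0,0,0,-0.05,0,-0.007,0],[0,0,0,-0.05,0,-0.007,0],[0,0,0,0,0,0,0],[0,0,0,0,0.009,0,0],[0,0,0,0,0,0,0],[0,0,0,0,0.003,0,0],[0,0,0,0,0,0,0]],
])

```text
t: 9.8
tcp_pos: [0.57, 0.0373, 0.1533]
tool_rot: [-90.0, 0.0, -90.1]
ft_force: [0.4, -0.0, -0.3]
opening: 0.0003
```

Request:
step_arm([
  [[0,0,0,0,0.001,0,0],[0,0,0,0,0,0,0]],
])

```text
t: 10.05
tcp_pos: [0.57, 0.0379, 0.1527]
tool_rot: [-90.0, 0.0, -90.0]
ft_force: [-0.1, 0.7, 0.2]
opening: 0.0006
```

Request:
step_arm([
  [[0,0,0,0,0.001,0,0],[0,0,0,0,0,0,0]],
])

```text
t: 10.3
tcp_pos: [0.57, 0.0381, 0.1516]
tool_rot: [-90.0, -0.0, -90.0]
ft_force: [-0.2, -0.0, -0.1]
opening: 0.0003
```

Request:
step_arm([
  [[0,0,0,0,0.0007,0,0],[0,0,0,0,0,0,0]],
])

```text
t: 10.55
tcp_pos: [0.57, 0.0381, 0.1509]
tool_rot: [-90.0, 0.0, -90.0]
ft_force: [0.3, 0.7, -0.0]
opening: 0.0005
```

Request:
step_arm([
  [[0,0,0,0,0.0007,0,0],[0,0,0,0,0,0,0]],
])

```text
t: 10.8
tcp_pos: [0.57, 0.038, 0.1502]
tool_rot: [-90.0, 0.0, -90.0]
ft_force: [0.1, -0.0, 0.2]
opening: 0.0006
```

Request:
step_arm([
  [[0,0,0,0,0.0007,0,0],[0,0,0,0,0,0,0]],
])

```text
t: 11.05
tcp_pos: [0.57, 0.038, 0.1495]
tool_rot: [-90.0, 0.0, -90.0]
ft_force: [0.7, 0.4, -0.0]
opening: 0.0002
```

Request:
step_arm([
  [[0,0,0,0,0.0007,0,0],[0,0,0,0,0,0,0]],
])

```text
t: 11.3
tcp_pos: [0.57, 0.038, 0.1488]
tool_rot: [-90.0, -0.0, -90.0]
ft_force: [-0.5, 0.5, 0.4]
opening: 0.0006
```

Request:
step_arm([
  [[0,0,0,0,0.0006,0,0],[0,0,0,0,0,0,0]],
])

```text
t: 11.55
tcp_pos: [0.5701, 0.038, 0.1488]
tool_rot: [-90.0, -0.0, -90.0]
ft_force: [-1.0, -0.5, 4.0]
opening: 0.0002
```

Request:
step_arm([
  [[0,0,0,0,-0.018,0,0],[0,0,0,-0.051,0,0,0],[0,0,0,-0.051,0,0,0],[0,0,0,-0.051,0,0,0],[0,0,0,-0.051,0,0,0],[0,0,0,0,0,0,0],[0,0,0,0,0.009,0,0],[0,0,0,0,0,0,0],[0,0,0,0,0.002,0,0],[0,0,0,0,0,0,0]],
])

```text
t: 12.8
tcp_pos: [0.5702, 0.2411, 0.1552]
tool_rot: [-90.0, -0.0, -90.1]
ft_force: [0.4, -0.2, -0.6]
opening: 0.0006
```

Request:
step_arm([
  [[0,0,0,0,0.001,0,0],[0,0,0,0,0,0,0]],
])

```text
t: 13.05
tcp_pos: [0.5701, 0.2419, 0.1543]
tool_rot: [-90.0, 0.0, -90.0]
ft_force: [0.1, 0.3, 0.7]
opening: 0.0004
```

Request:
step_arm([
  [[0,0,0,0,0.0007,0,0],[0,0,0,0,0,0,0]],
])

```text
t: 13.3
tcp_pos: [0.57, 0.2421, 0.1535]
tool_rot: [-90.0, -0.0, -90.0]
ft_force: [0.1, 0.5, -0.4]
opening: -0.0001
```

Request:
step_arm([
  [[0,0,0,0,0.0007,0,0],[0,0,0,0,0,0,0]],
])

```text
t: 13.55
tcp_pos: [0.5699, 0.2421, 0.1528]
tool_rot: [-90.0, -0.0, -90.0]
ft_force: [-0.1, 0.6, 0.3]
opening: 0.0005
```

Request:
step_arm([
  [[0,0,0,0,0.0007,0,0],[0,0,0,0,0,0,0]],
])

```text
t: 13.8
tcp_pos: [0.57, 0.242, 0.1521]
tool_rot: [-90.0, -0.0, -90.0]
ft_force: [0.4, 0.0, 0.4]
opening: 0.0005
```

Request:
step_arm([
  [[0,0,0,0,0.0007,0,0],[0,0,0,0,0,0,0]],
])

```text
t: 14.05
tcp_pos: [0.57, 0.242, 0.1514]
tool_rot: [-90.0, -0.0, -90.0]
ft_force: [0.6, -0.2, 0.6]
opening: 0.0005
```

Request:
step_arm([
  [[0,0,0,0,0.0007,0,0],[0,0,0,0,0,0,0]],
])

```text
t: 14.3
tcp_pos: [0.57, 0.2419, 0.1508]
tool_rot: [-90.0, -0.0, -90.0]
ft_force: [0.7, -0.9, -0.3]
opening: 0.0008
```

Request:
step_arm([
  [[0,0,0,0,0.0007,0,0],[0,0,0,0,0,0,0]],
])

```text
t: 14.55
tcp_pos: [0.5701, 0.2419, 0.1501]
tool_rot: [-90.0, -0.0, -90.0]
ft_force: [0.1, -0.8, 2.3]
opening: 0.0006
```

Request:
step_arm([
  [[0,0,0,0,0.0006,0,0],[0,0,0,0,0,0,0]],
])

```text
t: 14.8
tcp_pos: [0.5701, 0.2419, 0.1495]
tool_rot: [-90.0, -0.0, -90.0]
ft_force: [1.1, -1.7, 1.5]
opening: 0.0004
```

Request:
step_arm([
  [[0,0,0,0,0.0007,0,0],[0,0,0,0,0,0,0]],
])

```text
t: 15.05
tcp_pos: [0.5701, 0.2419, 0.1488]
tool_rot: [-90.0, -0.0, -90.0]
ft_force: [-0.0, -1.4, 3.4]
opening: 0.0004
```

Request:
step_arm([
  [[0,0,0,0,0.0007,0,0],[0,0,0,0,0,0,0]],
])

```text
t: 15.3
tcp_pos: [0.5701, 0.2418, 0.1485]
tool_rot: [-90.0, -0.0, -90.0]
ft_force: [-2.0, -3.6, 5.6]
opening: 0.0004
```

Request:
step_arm([
  [[0,0,0,0,0.0005,0,0],[0,0,0,0,0,0,0]],
])

```text
t: 15.55
tcp_pos: [0.5701, 0.2418, 0.1484]
tool_rot: [-90.0, -0.0, -90.0]
ft_force: [-1.8, -3.8, 7.8]
opening: 0.0005
```

Request:
step_arm([
  [[0,0,0,0,-0.014,0,0],[0,0,0,-0.02,0,0,0],[0,0,0,-0.02,0,-0.001,0],[0,0,0,0,0,0,0],[0,0,0,0,0,0,0]],
])

```text
t: 16.18
tcp_pos: [0.5686, 0.2825, 0.1609]
tool_rot: [-90.1, -0.0, -89.9]
ft_force: [-0.2, -0.4, 0.6]
opening: 0.0004
```

Run:
```python
from h import *
s=sense(); print(s["t"],s["tcp_pos"],s["ft_force"])
o=[]
for n,b in [("scene",(190,290,170,295)),("side",(80,180,295,420))]:
  p,W=cloud(n); o.append(cv2.resize(p[b[0]:b[1],b[2]:b[3]],(400,320),interpolation=2))
  for r in spotter.pinpoint(n,"cover_a"): print(n,r["p"],r["position"])
cv2.imwrite("pics/e.png",np.hstack(o))
```

```text
16.175 [0.56857117 0.28246831 0.16094729] [-0.20495574 -0.35697932  0.60373571]
scene 0.91 [0.584, -0.0988, 0.1538]
scene 0.88 [0.4931, -0.3064, 0.1592]
scene 0.79 [0.5707, 0.2825, 0.1543]
scene 0.62 [0.5738, 0.0777, 0.1514]
side 0.88 [0.4907, -0.3046, 0.153]
side 0.81 [0.5849, -0.0985, 0.1557]
side 0.74 [0.5714, 0.0752, 0.1544]
side 0.72 [0.5705, 0.2819, 0.1565]
```

View pics/e.png

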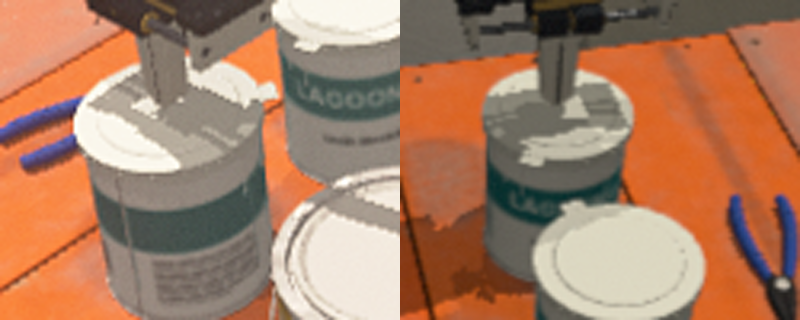

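The closed fingers stand above the cover's middle (about pixel (165,100) in the left crop), and the centre estimates agree within 2 mm. I'll press now.

Request:
step_arm([
  [[0,0,0,0,0.006,0.001,0],[0,0,0,0,0.003,0,0],[0,0,0,0,0,0,0],[0,0,0,0,0.001,0,0],[0,0,0,0,0,0,0]],
])

```text
t: 17.0
tcp_pos: [0.57, 0.282, 0.1516]
tool_rot: [-90.0, 0.0, -90.0]
ft_force: [-0.3, -0.3, -0.7]
opening: 0.0004
```

Request:
step_arm([
  [[0,0,0,0,0.0007,0,0],[0,0,0,0,0,0,0]],
])

```text
t: 17.25
tcp_pos: [0.5701, 0.2821, 0.1511]
tool_rot: [-90.0, 0.0, -90.0]
ft_force: [-0.4, -0.5, 1.9]
opening: 0.0006
```

Request:
step_arm([
  [[0,0,0,0,0.0005,0,0],[0,0,0,0,0,0,0]],
])

```text
t: 17.5
tcp_pos: [0.5701, 0.2821, 0.1509]
tool_rot: [-90.0, 0.0, -90.0]
ft_force: [-1.3, 0.9, 4.6]
opening: 0.0002
```

Request:
step_arm([
  [[0,0,0,0,0.0007,0,0],[0,0,0,0,0,0,0]],
])

```text
t: 17.75
tcp_pos: [0.5702, 0.2821, 0.1507]
tool_rot: [-89.9, 0.0, -90.0]
ft_force: [-1.9, -0.9, 7.2]
opening: 0.0003
```

Request:
step_arm([
  [[0,0,0,0,0.0005,0,0],[0,0,0,0,0,0,0]],
])

```text
t: 18.0
tcp_pos: [0.5702, 0.2821, 0.1505]
tool_rot: [-89.9, 0.0, -90.0]
ft_force: [-2.9, 0.1, 8.9]
opening: 0.0006
```

Request:
step_arm([
  [[0,0,0,0,0.0004,0,0],[0,0,0,0,0,0,0]],
])

```text
t: 18.25
tcp_pos: [0.5702, 0.2821, 0.1504]
tool_rot: [-89.9, 0.0, -90.0]
ft_force: [-3.3, -0.9, 10.1]
opening: 0.0004
```

Request:
step_arm([
  [[0,0,0,0,0.0005,0,0],[0,0,0,0,0,0,0]],
])

```text
t: 18.5
tcp_pos: [0.5702, 0.2821, 0.1503]
tool_rot: [-89.9, 0.0, -90.0]
ft_force: [-3.5, -1.7, 11.9]
opening: 0.0001
```

Request:
step_arm([
  [[0,0,0,0,0.0005,0,0],[0,0,0,0,0,0,0]],
])

```text
t: 18.75
tcp_pos: [0.5703, 0.2821, 0.1485]
tool_rot: [-89.9, 0.0, -90.0]
ft_force: [-0.3, -0.0, 3.1]
opening: 0.0005
```

Request:
step_arm([
  [[0,0,0,0,0.0004,0,0],[0,0,0,0,0,0,0]],
])

```text
t: 19.0
tcp_pos: [0.5703, 0.2821, 0.1472]
tool_rot: [-90.0, 0.0, -90.0]
ft_force: [0.0, 0.5, 1.7]
opening: 0.0002
```

Request:
step_arm([
  [[0,0,0,0,0.0007,0,0],[0,0,0,0,0,0,0]],
])

```text
t: 19.25
tcp_pos: [0.5703, 0.2821, 0.147]
tool_rot: [-90.0, 0.0, -90.0]
ft_force: [-0.6, 0.3, 6.1]
opening: 0.0004
```

Request:
step_arm([
  [[0,0,0,0,0.0006,0,0],[0,0,0,0,0,0,0],[0,0,0,0,0,0,0]],
])

```text
t: 19.62
tcp_pos: [0.5704, 0.2821, 0.147]
tool_rot: [-89.9, 0.0, -90.0]
ft_force: [-1.6, -0.7, 7.8]
opening: 0.0006
```

Request:
step_arm([
  [[0,0,0,0,0.0006,0,0],[0,0,0,0,0,0,0],[0,0,0,0,0,0,0]],
])

```text
t: 20.0
tcp_pos: [0.5704, 0.2821, 0.1469]
tool_rot: [-89.9, 0.0, -90.0]
ft_force: [-2.3, -1.2, 11.1]
opening: 0.0007
```

Run:
```python
from h import *
s=sense(); print(s["t"],s["tcp_pos"],s["ft_force"])
G=[(.5705,.282),(.571,.078),(.584,-.1),(.4925,-.3055)]
for n in ["scene","side"]:
  p,W=cloud(n)
  for g in G:
    r=np.hypot(W[...,0]-g[0],W[...,1]-g[1])
    pan=(r<.048)&(W[...,2]>.146)&(W[...,2]<.165); q=W[pan]
    A=np.c_[q[:,:2]-g,np.ones(len(q))]; s,*_=np.linalg.lstsq(A,q[:,2],rcond=None)
    print(n,g,"z",s[2].round(4),"tilt",s[:2].round(3))
  if n=="side": cv2.imwrite("pics/f.png",p)
```

```text
20.0 [0.57035269 0.28212509 0.14688633] [-2.25896902 -1.21382428 11.1356442 ]
scene (0.5705, 0.282) z 0.1534 tilt [-0.002  0.007]
scene (0.571, 0.078) z 0.1547 tilt [ 0.002 -0.   ]
scene (0.584, -0.1) z 0.1567 tilt [-0.006  0.006]
scene (0.4925, -0.3055) z 0.1516 tilt [0.083 0.081]
side (0.5705, 0.282) z 0.1561 tilt [-0.003 -0.002]
side (0.571, 0.078) z 0.1578 tilt [ 0.006 -0.   ]
side (0.584, -0.1) z 0.1604 tilt [0.003 0.004]
side (0.4925, -0.3055) z 0.1594 tilt [0.003 0.005]
```

View pics/f.png

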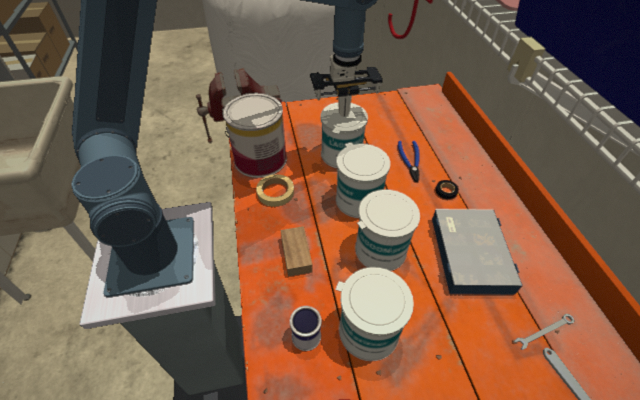

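The cover at pixel (344,115) now sits 4 mm lower and level, with the fingertips on it. All the cans and loose items are where they were.

```bash
python3 -c "
from workcell import ticket; print(ticket.finish_job())"
```

```text
the job is handed in; nothing more can be done
None
```

The loose cover was the one at about (0.570, 0.282), the leftmost can from the robot. It is now home and level, and I handed the job in with the closed fingertips still pressing its middle at about 11 N.

- **Finding it:** I pressed three covers near the edge. The covers at y ≈ -0.10 and y ≈ 0.08 did not give, at up to about 7 N and 4 N. The one at y ≈ 0.28 gave about 2 mm at 2–3 N, so I did not need to probe the fourth cover, at y ≈ -0.31.
- **Pressing it home:** Pressed in its middle, it snapped at about 12 N or slightly above and dropped 4 mm. After that it was stiff.
- **Last checks:** By depth camera the panel came down about 4 mm and tilts 0.007 rad or less, which is within noise. The cans and loose items look unmoved in the picture. The job took 20 s of the 58 s.

**One disagreement:** Both cameras and the first contact put the closed fingertips about 6 mm behind the TCP, not 22 mm ahead of it as stated. I went by the cameras and the contact force.

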